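# Shut off a portable oxygen cylinder with its key

## Task

The oxygen cylinder leaning in the cradle has been left on: shut it off. Take the cylinder key, hold it in line with the leaning valve spindle, press it on and turn it a little at a time until its square socket drops right down over the square; only then turn it clockwise as far as it will go. Leave the key sitting fully home on the spindle, and do not push about the bottle, tape or bowl.

Things in the scene. Friction and masses are not known exactly. Their poses are not given: they have to be found in the camera images.
- key: The loose steel cylinder key, 80 to 130 g, 66 mm tall, standing upright (z up) on its socket end. Origin: centre of its underside. Below, a square boss 22 x 22 x 26 mm with a blind square socket 11.2 mm wide, 18 mm deep in its underside, sides along the key's x and y. Above, from 29 to 66 mm, a flat wing 54 mm wide along x and 10 mm thick along y: the handle, pinched across its thickness.
- key_grip (a point): Where to pinch the key's wing: on the key's centre line, 50 mm above its underside. Axes as key.
- cradle: Fixed steel stand (base plate 205 x 120 mm; origin on the worktop near the plate's centre) holding a strapped-in bare-metal gas cylinder, 80 mm thick, that leans 35 degrees from upright towards the cradle's -x side, so its valve leans towards the robot. Its place and yaw vary.
- valve: Brass post valve at the cylinder's upper end, fixed. Origin: on the spindle's axis at the spindle's foot, in the top face of the 24 mm gland nut. z points out along the spindle: up, leaning 35 degrees towards the cradle's -x. Nothing reaches above this face round the spindle but the round pressure gauge on the +x side (25 to 65 mm out, 6 mm above).
- spindle_tip (a point): Tip of the steel spindle, 19 mm out from valve on its z; axes as valve. The spindle is a 10 x 10 mm square up to 15 mm, then a conical nose. How its flats stand is not told. A key pressed on at a wrong angle stops with its underside 15 mm above the valve's origin; within 7 degrees of square it drops to 1 mm. A quarter turn of search always finds it.
- spindle (a joint): How far the valve is open, rad: 0 is fully shut, at a stop; 1.6 fully open, at a stop. It is found between 0.65 and 1.2. Clockwise, seen from outside looking down on the spindle's tip, closes it (lowers the value). It turns stiffly (0.12 N m of friction), stays where it is left, and the seated key has about 7 degrees of play on it either way.
- bottle: Bystander: loose amber glass medicine bottle with a white cap, 42 mm across, 68 mm tall. Origin: centre of its underside.
- tape: Bystander: loose roll of white tape lying flat, 64 mm across, 24 mm high. Origin: centre of its underside.
- gallipot: Bystander: loose small steel bowl, 66 mm across, 36 mm high. Origin: centre of its underside.

How it is judged:
On the way:
1. the key has dropped right down over the spindle, with the valve still open (z of key in the frame of valve between -0.003 and 0.004 m and x of key in the frame of valve between -0.004 and 0.004 m and y of key in the frame of valve between -0.004 and 0.004 m and value of joint spindle above 0.3 rad), for 0.1 s.
At the end, for the whole second after the job is handed in: The valve is shut (spindle within 0.08 rad of its stop), and the key sits at rest, released, fully home on the spindle: its underside within 4 mm of the gland nut's face, its centre within 4 mm of the spindle's axis either way, in line with it within 0.2 rad (value of joint spindle below 0.08 rad and z of key in the frame of valve between -0.003 and 0.004 m and x of key in the frame of valve between -0.004 and 0.004 m and y of key in the frame of valve between -0.004 and 0.004 m and angle between the z axis of key and the z axis of valve, either way round below 0.2 rad and linear speed of key below 0.02 m/s); the robot touches nothing.
It fails at once if the bottle is pushed more than 30 mm or tipped over (distance of bottle from where it was at the start of the episode above 0.03 m or angle between bottle's own z axis and vertical above 0.5 rad).
It fails at once if the tape is pushed more than 30 mm (distance of tape from where it was at the start of the episode above 0.03 m).
It fails at once if the bowl is pushed more than 30 mm or tipped over (distance of gallipot from where it was at the start of the episode above 0.03 m or angle between gallipot's own z axis and vertical above 0.5 rad).
It also fails if it takes over 58 s, if anything falls off the work surface, if the arm or the gripper's body presses on something with over 40 N, if the wrist force passes 120 N, or if a joint passes its speed limit or range.

## Robot

A 7-joint arm with a two-finger parallel gripper is mounted at the origin on the work surface. World frame = base frame: x ahead of the robot, y to its left, z up, the work surface at z = 0. Lengths are in m, angles in rad, forces in N, time in s.
With the tool pointing down it reaches from about 0.4 to 0.9 m from the base axis. Payload 5.5 kg.
Tool frame: the origin (TCP) lies at the very end of the fingers, on their centre line; the grasp point (between the pads) lies 19 mm behind it (env.grip_depth is the distance from the TCP to the grasp point, in m); x points along the fingers, z is the direction in which the jaws open and shut, and the axes are right-handed (so a half turn about x gives the same grasp; the last joint's range is limited). The gripper opens to 92 mm and grips with 3 to 60 N. Pads are 19 mm wide; open, the fingers measure 130 mm over their backs; the gripper's body (75 mm by 190 mm) begins 47 mm behind the grasp point.
Start: joints at [1.406, 0.501, -0.427, 1.55, 0.221, 1.138, -0.21], TCP at [0.27, -0.591, 0.2] pointing down, gripper open.
Joint ranges: [-2.88, 2.88], [-0.31, 2.03], [-1.54, 1.56], [0.2, 2.42], [-1.41, 4.55], [0.19, 2.02], [-2.57, 2.57]. Speed limits (rad/s): [2.57, 2.57, 3.14, 3.14, 3.14, 3.14, 3.14].

## Interface

Orientations are given as a rotation vector (axis times angle).
In Python, from plant import env, grab_frame gives the robot as it stands. The module is installed in compiled form; this text tells all that it offers.
- The arm moves only by the tool play_rows, never from a script. Its argument "deltas" is a list of rows, each an object with "delta_pos": the shift along the world's x, y, z in m, a list of three; "turn": the turn, a rotation vector about the world's x, y, z in rad, a list of three; "gripper": the gripper command: -1 is shut, 1 is fully open, values between are in proportion. In form: [{"delta_pos": [dx, dy, dz], "turn": [rx, ry, rz], "gripper": gripper}, ...]. A call has 1 to 8 rows; each row shifts and turns the commanded pose from where the row before left it; what a row does not reach is not made up. A row lasts 1/8 s, in which the tool goes at most 62.5 mm and 10.7 degrees, less where a joint would pass 70% of its speed; a pose out of reach is approached as far as the arm can. A call is refused whole if a number of a shift passes 0.0625 or a number of a turn 0.188, either way. A call with a gripper value outside its range is refused whole. The fingers move at their own pace and stop on an object; the grip force is fixed at half the most. Time passes only in rows, so rows that do not move let the fingers close. It gives the time, the measured TCP pose, the force and the opening at its end, in the units of the state.
- env.sense(): the state, without advancing time (a new reading comes with each control period).
- grab_frame(name): name is "side" or "top"; returns a dict with "img" (480x640x3 uint8, red, green, blue), "fx", "fy", "cx", "cy" (pixels), "rvec" (rotation vector, rad) and "tvec" (3), from world to camera coordinates, as OpenCV has them. Camera axes: x right, y down, z forward; pixel columns grow to the right and rows downward; lengths in m; the calibration is good to about 2 mm. A picture is of the moment at which its call begins. There is no depth.
- env.job_done(): hands the job in, once; it reports no verdict.
The state is a dict: "time_s": time; "joint_pos": joint angles; "joint_velocities": joint speeds; "effort": joint torques, N m; "tcp_pos": TCP position; "eef_rot": TCP orientation; "ft_force": force on the tool from outside, world axes, zero at the start; "torque": the same for the moment, N m; "width": finger opening in m.
Only numpy, scipy, OpenCV 4.12 (cv2) and the standard library are available. Lean on these libraries where they do the work, as an engineer would, in place of code of your own. Each camera call takes 0.05 s, during which the arm holds its last target.

## Working session

There is one attempt and no reset: what is moved stays moved. The work goes in short steps, Python scripts to look and compute and a tool call to move; the robot and the scene stay as the last step left them, time stands still between calls to the robot, and variables do not carry over. Pictures are saved under pics/ and viewed, and the job is handed in when it is done.

Besides the shell and the picture viewer there is one more tool, called after ">>>" as a command line: name --argument value ..., lists and objects as JSON in quotes. play_rows: Moves the arm, as the interface text tells. Its arguments: {"type":"object","properties":{"deltas":{"type":"array","items":{"type":"object","properties":{"delta_pos":{"type":"array","items":{"type":"number"}},"turn":{"type":"array","items":{"type":"number"}},"gripper":{"type":"number"}}}}},"required":["deltas"]}

```bash
mkdir -p pics
python3 - <<'E'
from plant import env, grab_frame
import cv2
s=env.sense()
for k,v in s.items(): print(k,v)
print(env.grip_depth)
for n in ("side","top"):
    f=grab_frame(n); cv2.imwrite(f"pics/{n}0.png",f["img"][:,:,::-1]); print(n,{k:v for k,v in f.items() if k!="img"})
E
```

```text
time_s 0.0
joint_pos [ 1.40620212  0.50187904 -0.4267992   1.55142961  0.22082254  1.13829281
 -0.21029167]
joint_velocities [-0.00056997  0.0012977   0.00015784  0.00017338  0.00100932 -0.00065216
  0.00091147]
effort [ 1.75047637e-05 -5.66605246e+01 -5.81594735e+00 -2.79122150e+01
 -6.84986031e-02  3.05466482e-02  1.22745196e-04]
tcp_pos [ 0.26931413 -0.59076554  0.19866804]
eef_rot [ 0.88963396  1.38339863 -0.88781987]
ft_force [-0.21549189  0.75255594 -0.44834877]
torque [ 0.00442871 -0.04043254 -0.03395272]
width 0.09192469753291364
0.0188
side {'fx': 540.299681320662, 'fy': 540.299681320662, 'cx': 313.1624831930204, 'cy': 242.92533192102286, 'rvec': array([ 0.67415935, -2.42728146,  1.41269002]), 'tvec': array([0.49917541, 0.244017  , 0.76070716])}
top {'fx': 564.1035248448859, 'fy': 564.1035248448859, 'cx': 310.08883067399375, 'cy': 236.8309673771865, 'rvec': array([ 2.20063623, -2.16768109,  0.03489395]), 'tvec': array([0.07506007, 0.50573642, 1.1080706 ])}
```

View pics/side0.png

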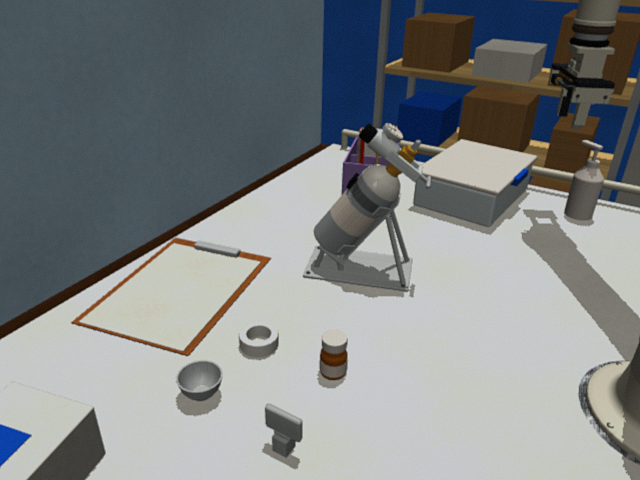

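View pics/top0.png

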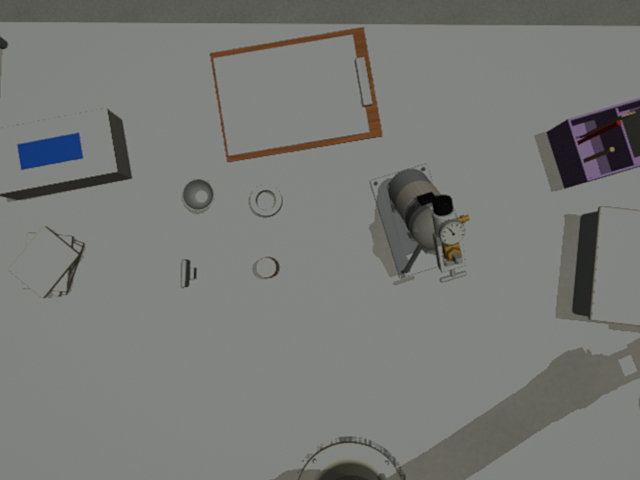

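The key stands at top (186,273) / side (284,430). The valve is near top (455,256) / side (410,150). The bottle, tape and bowl are apart from the key. I'll zoom in next.

Run:
```python
import cv2,numpy as np
t=cv2.imread("pics/top0.png");s=cv2.imread("pics/side0.png")
def crop(im,x,y,w,h,k): return cv2.resize(im[y:y+h,x:x+w],None,fx=k,fy=k,interpolation=cv2.INTER_CUBIC)
g=lambda a:np.clip((a/255.)**.7*255,0,255).astype(np.uint8)
a=np.hstack([crop(t,410,185,66,100,6),crop(s,350,110,90,100,4.4)[:440].copy() if 0 else cv2.resize(crop(s,360,110,66,100,6),(396,600))])
cv2.imwrite("pics/z1.png",g(a))
a=np.hstack([crop(t,165,245,60,60,6),crop(s,254,390,60,80,6)[:360]])
cv2.imwrite("pics/z2.png",g(a))
```

```text
(no output)
```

View pics/z1.png

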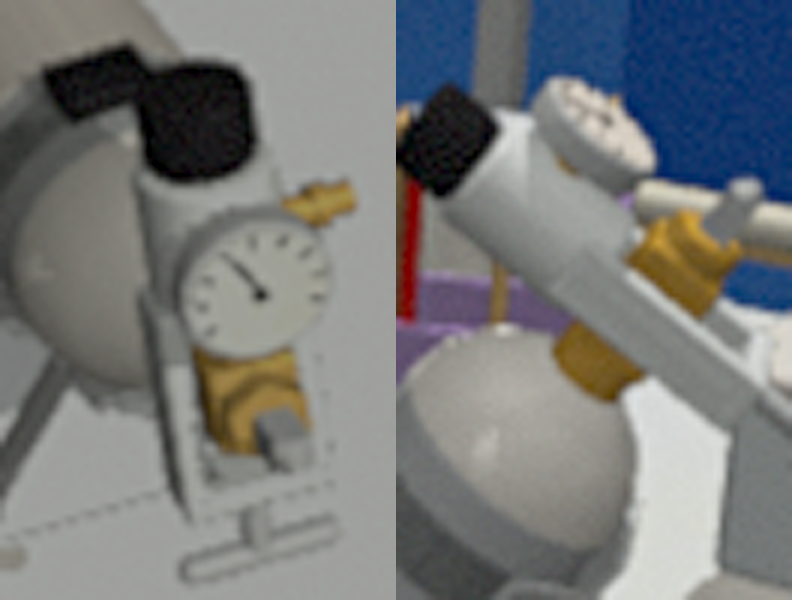

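View pics/z2.png

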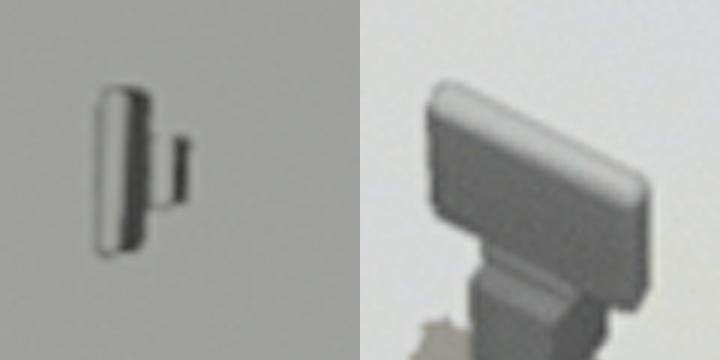

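```bash
cat > h.py <<'E'
import cv2,numpy as np
from plant import env, grab_frame
CAL={'side':dict(f=540.299681320662,c=(313.1624831930204,242.92533192102286),r=[ 0.67415935, -2.42728146,  1.41269002],t=[0.49917541, 0.244017  , 0.76070716]),
'top':dict(f=564.1035248448859,c=(310.08883067399375,236.8309673771865),r=[ 2.20063623, -2.16768109,  0.03489395],t=[0.07506007, 0.50573642, 1.1080706 ])}
def KRt(n):
    c=CAL[n]; K=np.array([[c['f'],0,c['c'][0]],[0,c['f'],c['c'][1]],[0,0,1]])
    return K,cv2.Rodrigues(np.array(c['r']))[0],np.array(c['t'])
def ray(n,p):
    K,R,t=KRt(n); d=R.T@np.linalg.solve(K,[p[0],p[1],1]); return -R.T@t,d/np.linalg.norm(d)
def plane(n,p,z): o,d=ray(n,p); return o+d*(z-o[2])/d[2]
def tri(ps,pt):
    P=[np.c_[KRt(n)[1],KRt(n)[2]] for n in('side','top')]; P=[KRt(n)[0]@p for n,p in zip(('side','top'),P)]
    X=cv2.triangulatePoints(P[0],P[1],np.array(ps,float).reshape(2,1),np.array(pt,float).reshape(2,1)); X=X[:3,0]/X[3,0]
    o,d=ray('side',ps);o2,d2=ray('top',pt); n=np.cross(d,d2);gap=abs((o2-o)@n)/np.linalg.norm(n)
    return X,gap
def proj(n,X):
    K,R,t=KRt(n); x=K@(R@np.array(X)+t); return x[:2]/x[2]
def zoom(im,x,y,w,h,k,step=5):
    g=np.clip((im[y:y+h,x:x+w]/255.)**.7*255,0,255).astype(np.uint8)
    z=cv2.resize(g,None,fx=k,fy=k,interpolation=cv2.INTER_CUBIC)
    for i in range(0,w,step):
        cv2.line(z,(i*k,0),(i*k,h*k),(0,255,0) if 0 else (200,200,0),1); cv2.putText(z,str(x+i),(i*k,10),0,.35,(0,0,255),1)
    for i in range(0,h,step):
        cv2.line(z,(0,i*k),(w*k,i*k),(200,200,0),1); cv2.putText(z,str(y+i),(0,i*k+10),0,.35,(0,0,255),1)
    return z
E
python3 - <<'E'
from h import *
t=cv2.imread("pics/top0.png");s=cv2.imread("pics/side0.png")
for n in CAL: print(n,ray(n,CAL[n]['c']))
cv2.imwrite("pics/z3.png",zoom(t,435,235,35,35,16))
cv2.imwrite("pics/z4.png",zoom(s,390,130,40,35,18))
E
```

```text
side (array([0.16283212, 0.7218544 , 0.58293026]), array([ 0.43534714, -0.75048517, -0.49723723]))
top (array([0.44521708, 0.0585534 , 1.13471452]), array([ 0.05286371,  0.0214989 , -0.99837028]))
```

View pics/z3.png

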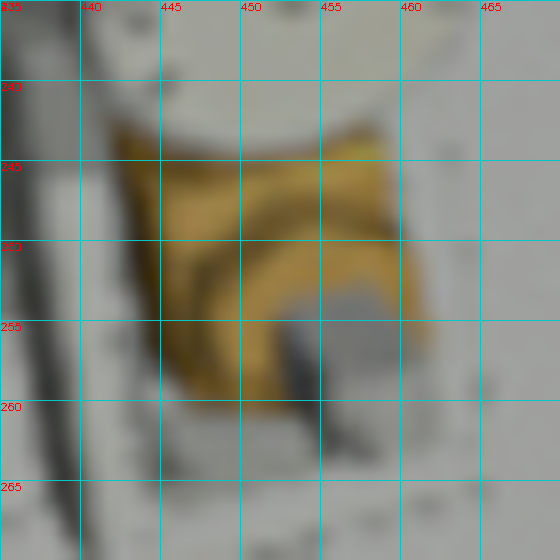

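View pics/z4.png

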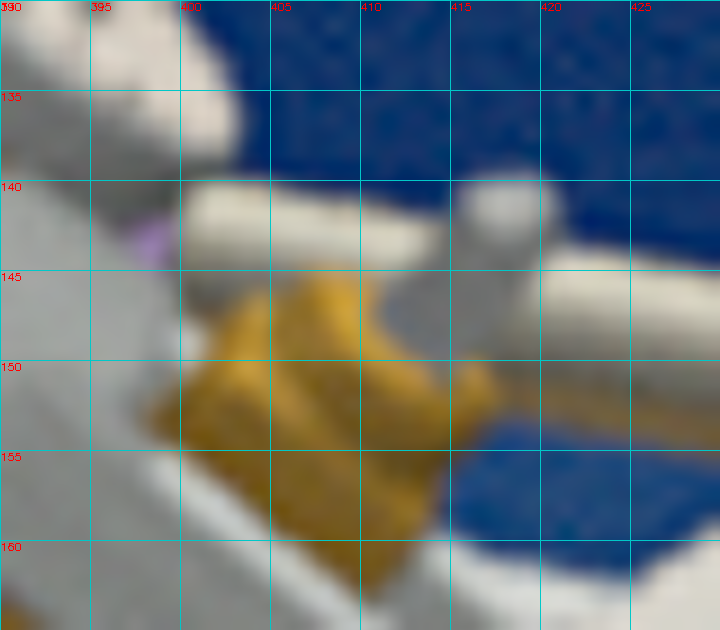

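Run:
```python
from h import *
t=cv2.imread("pics/top0.png");s=cv2.imread("pics/side0.png")
cv2.imwrite("pics/z5.png",zoom(t,365,155,115,130,5,10))
cv2.imwrite("pics/z6.png",zoom(s,295,235,125,60,6,10))
cv2.imwrite("pics/z7.png",zoom(t,170,250,35,45,13))
cv2.imwrite("pics/z8.png",zoom(s,258,395,50,70,8))
```

```text
(no output)
```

View pics/z5.png

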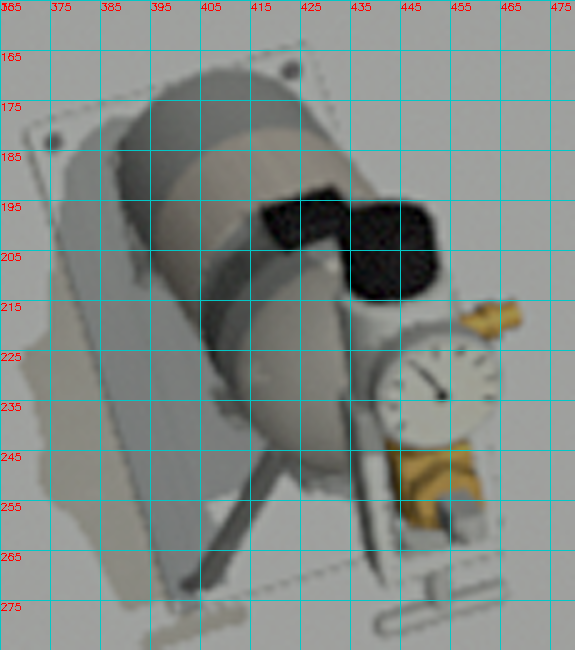

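View pics/z6.png

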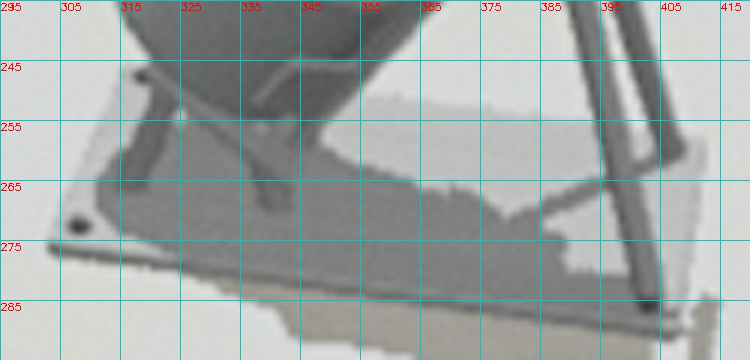

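View pics/z7.png

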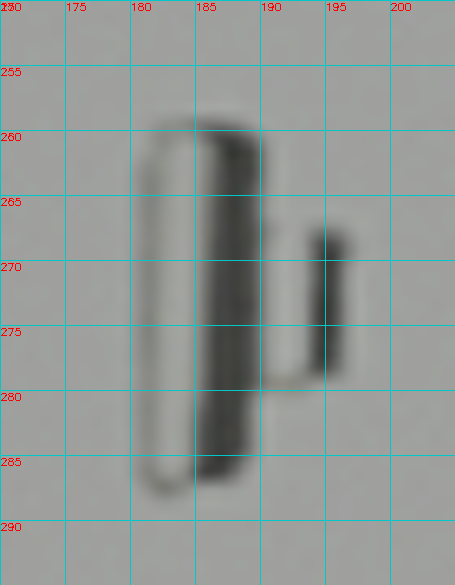

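View pics/z8.png

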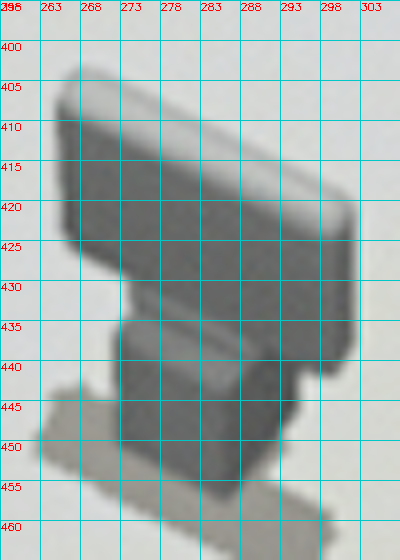

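Run:
```python
from h import *
a=lambda *p:np.array(p)-.5
print('keytop',tri(a(283.5,413.5),a(183.8,273.8)))
print('ends',plane('top',a(184.6,259.6),.066),plane('top',a(182.9,288),.066), 'mid',plane('top',a(183.8,273.8),.066))
print('side ends',plane('side',a(266,406.5),.066),plane('side',a(301,420.5),.066))
print('side boss corners',plane('side',a(272.5,449),0),plane('side',a(286,457),0),plane('side',a(294.5,445),0))
print('tip',tri(a(418.5,140.5),a(458,262)))
print('base',tri(a(413,149.2),a(455.5,256)))
C=[a(370.5,181),a(425.5,164),a(400,277.5),a(464.5,262.5)]
P=[plane('top',c,.006) for c in C]
for c,p in zip(C,P): print(c,p)
S=[plane('side',a(*c),.006) for c in((304,275),(408,290),(412,258))];print(S)
for i,j in((0,2),(1,3),(0,1),(2,3)):
    d=P[j]-P[i];print(i,j,np.linalg.norm(d),np.degrees(np.arctan2(d[1],d[0])))
d=S[1]-S[0];print('side long',np.linalg.norm(d),np.degrees(np.arctan2(d[1],d[0])))
```

```text
keytop (array([0.43081994, 0.32329761, 0.0626017 ]), np.float64(0.004611574416065148))
ends [0.45590042 0.32061567 0.066     ] [0.40201624 0.3223717  0.066     ] mid [0.42892452 0.32139939 0.066     ]
side ends [0.45638971 0.32869486 0.066     ] [0.40690974 0.32498372 0.066     ]
side boss corners [0.44479704 0.33397801 0.        ] [0.42299189 0.33526135 0.        ] [0.42370584 0.31375924 0.        ]
tip (array([ 0.45822105, -0.14606042,  0.27580262]), np.float64(0.0036411125573609275))
base (array([ 0.46715492, -0.14658447,  0.2581641 ]), np.float64(0.0025451992795339894))
[370.  180.5] [ 0.62013004 -0.03582788  0.006     ]
[425.  163.5] [ 0.65589631 -0.14578312  0.006     ]
[399.5 277. ] [ 0.42752648 -0.09634733  0.006     ]
[464. 262.] [ 0.45932578 -0.22396317  0.006     ]
[array([ 0.62100664, -0.03246072,  0.006     ]), array([ 0.42855397, -0.0914548 ,  0.006     ]), array([ 0.46523853, -0.2042965 ,  0.006     ])]
0 2 0.20188793053401635 -162.55635850657853
1 3 0.21154690859068687 -158.31129055645607
0 1 0.11562603618047365 -71.9813146186856
2 3 0.13151805106443532 -76.00798922724125
side long 0.20129165479270442 -162.95770241912692
```

The camera points agree to within about 4 mm:

| Item | Measured | Check |
|---|---|---|
| Key | about (0.431, 0.322), yaw about -2.5° | wing length 54 mm, boss 21.8 mm |
| Spindle tip | about (0.458, -0.146, 0.276) | on the plate centreline |
| Lean azimuth | -162.5° | from the plate's edges |

I'll plan the approach next.

```bash
cat > plan.py <<'E'
from h import *
from scipy.spatial.transform import Rotation as Ro
def cur():
    s=env.sense(); return s['tcp_pos'],Ro.from_rotvec(s['eef_rot']),s
def to(p,R):
    p0,R0,s=cur(); d=np.array(p)-p0; w=(R*R0.inv()).as_rotvec()
    print('dpos',d.round(4),'turn',w.round(4),'rows>=',max(np.linalg.norm(d)/.0625,np.linalg.norm(w)/.186).round(1))
def tool(xa,za):
    x=np.array(xa,float);x/=np.linalg.norm(x);z=np.array(za,float);z-=x*(z@x);z/=np.linalg.norm(z)
    return Ro.from_matrix(np.c_[x,np.cross(z,x),z])
E
python3 - <<'E'
from plan import *
p,R,s=cur(); print(R.as_matrix().round(3),s['time_s'])
for sg in(1,-1): to((.43,.322,.15),tool((0,0,-1),(sg*.045,sg,0)))
print(plane('top',(265.5,267.5),.068),plane('top',(265.5,199.5),.024),plane('top',(198,194),.036))
E
```

```text
[[-0.001  0.91   0.415]
 [ 0.002  0.415 -0.91 ]
 [-1.     0.    -0.002]] 0.1
dpos [ 0.1607  0.9128 -0.0488] turn [ 4.0000e-04 -2.5000e-03  2.6687e+00] rows>= 14.8
dpos [ 0.1607  0.9128 -0.0488] turn [-1.800e-03 -3.000e-04 -4.729e-01] rows>= 14.8
[0.44238155 0.16497332 0.068     ] [0.57684659 0.17203493 0.024     ] [0.58454431 0.30403033 0.036     ]
```

>>> play_rows --deltas '[{"delta_pos":[0.01,0.03,0.05],"turn":[0,0,0.17],"gripper":1},{"delta_pos":[0.01,0.03,0.05],"turn":[0,0,0.17],"gripper":1},{"delta_pos":[0.01,0.03,0.05],"turn":[0,0,0.17],"gripper":1},{"delta_pos":[0.01,0.03,0.05],"turn":[0,0,0.17],"gripper":1}]'

```text
time_s: 0.6
tcp_pos: [0.3097, -0.4701, 0.4009]
eef_rot: [0.359, 1.542, -0.358]
ft_force: [-0.2, -0.4, -0.5]
width: 0.0918
```

```bash
python3 -c "
from plan import *
p,R,s=cur(); print(p,s['joint_pos'].round(3),R.as_matrix().round(2),s['time_s'])"
```

```text
[ 0.30970779 -0.4701058   0.40093024] [ 1.455  0.237 -0.635  1.475  0.14   1.476  0.363] [[-0.    0.44  0.9 ]
 [ 0.    0.9  -0.44]
 [-1.    0.   -0.  ]] 0.6
```

>>> play_rows --deltas '[{"delta_pos":[0.02,0.055,0.01],"turn":[0,0,0.17],"gripper":1},{"delta_pos":[0.02,0.055,0.01],"turn":[0,0,0.17],"gripper":1},{"delta_pos":[0.02,0.055,0],"turn":[0,0,0.17],"gripper":1},{"delta_pos":[0.02,0.055,0],"turn":[0,0,0.17],"gripper":1},{"delta_pos":[0.02,0.055,0],"turn":[0,0,0.17],"gripper":1},{"delta_pos":[0.02,0.055,0],"turn":[0,0,0.17],"gripper":1},{"delta_pos":[0,0.055,0],"turn":[0,0,0.17],"gripper":1},{"delta_pos":[0,0.055,0],"turn":[0,0,0.17],"gripper":1}]'

```text
time_s: 1.6
tcp_pos: [0.4294, -0.0293, 0.4194]
eef_rot: [-0.705, 1.454, 0.705]
ft_force: [0.4, -0.3, 0.2]
width: 0.092
```

```bash
python3 -c "
from plan import *
p,R,s=cur(); print(p,s['joint_pos'].round(3))
to((.4305,.3225,.15),tool((0,0,-1),(.045,1,0)))"
```

```text
[ 0.42936885 -0.02934741  0.41939988] [ 1.153 -0.102 -1.038  1.709 -0.088  1.485  1.028]
dpos [ 0.0011  0.3518 -0.2694] turn [ 2.000e-04 -4.000e-04  6.228e-01] rows>= 7.1
```

>>> play_rows --deltas '[{"delta_pos":[0,0.044,-0.02],"turn":[0,0,0.0779],"gripper":1},{"delta_pos":[0,0.044,-0.03],"turn":[0,0,0.0779],"gripper":1},{"delta_pos":[0,0.044,-0.035],"turn":[0,0,0.0779],"gripper":1},{"delta_pos":[0,0.044,-0.035],"turn":[0,0,0.0779],"gripper":1},{"delta_pos":[0,0.044,-0.035],"turn":[0,0,0.0779],"gripper":1},{"delta_pos":[0,0.044,-0.035],"turn":[0,0,0.0779],"gripper":1},{"delta_pos":[0,0.044,-0.035],"turn":[0,0,0.0779],"gripper":1},{"delta_pos":[0,0.044,-0.035],"turn":[0,0,0.0779],"gripper":1}]'

```text
time_s: 2.6
tcp_pos: [0.4295, 0.3217, 0.1578]
eef_rot: [-1.174, 1.233, 1.174]
ft_force: [0.2, -1.1, 0.5]
width: 0.0918
```

```bash
python3 -c "
from plan import *
p,R,s=cur(); print(p,s['joint_pos'].round(3))
to((.4305,.3225,.15),tool((0,0,-1),(.045,1,0)))
for n in ('side','top'):
    cv2.imwrite(f'pics/{n}1.png',grab_frame(n)['img'][:,:,::-1])
s=cv2.imread('pics/side1.png');t=cv2.imread('pics/top1.png')
cv2.imwrite('pics/c1.png',np.hstack([cv2.resize(s[260:480,180:400],(400,400)),cv2.resize(t[190:350,110:270],(400,400))]))
"
```

```text
[0.42950598 0.32170136 0.15781546] [ 0.163  0.57  -1.128  1.862  0.581  1.09   0.332]
dpos [ 0.001   0.0008 -0.0078] turn [ 0.0007 -0.0009  0.0033] rows>= 0.1
```

View pics/c1.png

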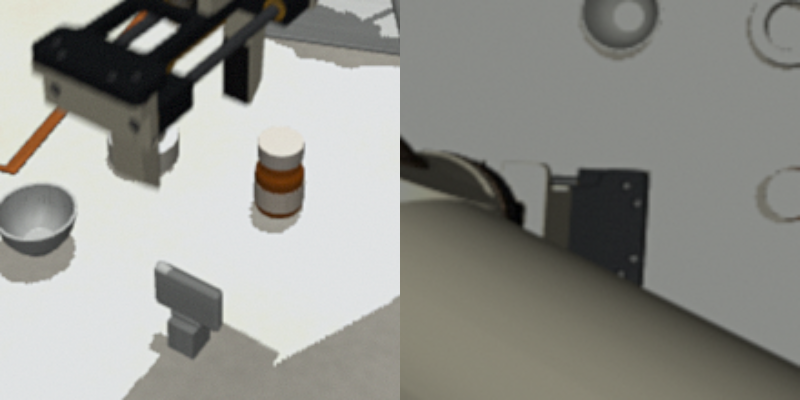

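Side view: the key lies between the open jaws' paths and the bottle and bowl are clear. Descending now.

>>> play_rows --deltas '[{"delta_pos":[0.001,0.001,-0.035],"turn":[0,0,0.003],"gripper":1},{"delta_pos":[0,0,-0.04],"turn":[0,0,0],"gripper":1},{"delta_pos":[0,0,-0.035],"turn":[0,0,0],"gripper":1},{"delta_pos":[0,0,-0.016],"turn":[0,0,0],"gripper":1},{"delta_pos":[0,0,0],"turn":[0,0,0],"gripper":1}]'

```text
time_s: 3.32
tcp_pos: [0.4304, 0.321, 0.0334]
eef_rot: [-1.174, 1.233, 1.174]
ft_force: [0.3, -0.6, 0.4]
width: 0.0918
```

```bash
python3 -c "
from plan import *
p,R,s=cur(); print(p,s['joint_pos'].round(3))
to((.431,.3225,.031),tool((0,0,-1),(.045,1,0)))
for n in ('side',):
    cv2.imwrite(f'pics/{n}2.png',grab_frame(n)['img'][:,:,::-1])
s=cv2.imread('pics/side2.png')
cv2.imwrite('pics/c2.png',cv2.resize(s[330:480,200:380],(720,600)))
"
```

```text
[0.43044907 0.32098323 0.03335324] [ 0.038  0.724 -0.959  1.942  0.768  0.895  0.199]
dpos [ 0.0006  0.0015 -0.0024] turn [ 0.0008 -0.0012  0.0031] rows>= 0.0
```

View pics/c2.png

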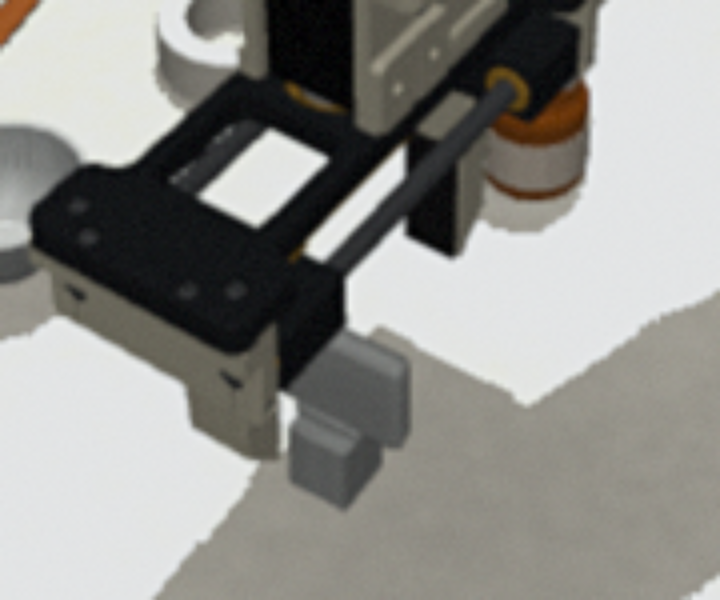

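>>> play_rows --deltas '[{"delta_pos":[0,0.001,-0.002],"turn":[0,0,0],"gripper":1},{"delta_pos":[0,0,0],"turn":[0,0,0],"gripper":-1},{"delta_pos":[0,0,0],"turn":[0,0,0],"gripper":-1},{"delta_pos":[0,0,0],"turn":[0,0,0],"gripper":-1},{"delta_pos":[0,0,0],"turn":[0,0,0],"gripper":-1},{"delta_pos":[0,0,0],"turn":[0,0,0],"gripper":-1}]'

```text
time_s: 4.12
tcp_pos: [0.4307, 0.3226, 0.0317]
eef_rot: [-1.174, 1.231, 1.174]
ft_force: [0.9, 0.3, -0.3]
width: 0.0466
```

```bash
python3 -c "
from plan import *
p,R,s=cur(); print(p,s['width'],s['ft_force'])
cv2.imwrite('pics/side3.png',grab_frame('side')['img'][:,:,::-1])
s=cv2.imread('pics/side3.png')
cv2.imwrite('pics/c3.png',cv2.resize(s[330:480,200:380],(720,600)))
"
```

```text
[0.43067912 0.32259779 0.03171965] 0.046608254615728144 [ 0.91092185  0.25983289 -0.30850243]
```

View pics/c3.png

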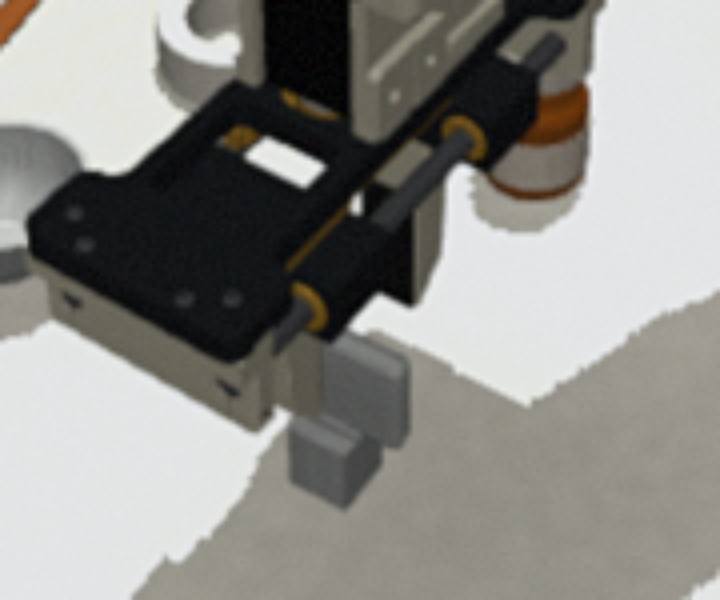

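Still closing and the key hasn't moved. I'll keep closing.

>>> play_rows --deltas '[{"delta_pos":[0,0,0],"turn":[0,0,0],"gripper":-1},{"delta_pos":[0,0,0],"turn":[0,0,0],"gripper":-1},{"delta_pos":[0,0,0],"turn":[0,0,0],"gripper":-1},{"delta_pos":[0,0,0],"turn":[0,0,0],"gripper":-1},{"delta_pos":[0,0,0],"turn":[0,0,0],"gripper":-1},{"delta_pos":[0,0,0],"turn":[0,0,0],"gripper":-1}]'

```text
time_s: 4.92
tcp_pos: [0.4307, 0.3226, 0.0317]
eef_rot: [-1.174, 1.231, 1.174]
ft_force: [0.4, 0.7, -0.7]
width: 0.0096
```

```bash
python3 -c "
from plan import *
p,R,s=cur(); print(p,s['width'],s['ft_force'])
cv2.imwrite('pics/side4.png',grab_frame('side')['img'][:,:,::-1])
s=cv2.imread('pics/side4.png')
cv2.imwrite('pics/c4.png',cv2.resize(s[330:480,200:380],(720,600)))
"
```

```text
[0.43065657 0.32258395 0.03169016] 0.009582823145031059 [ 0.36118962  0.67283599 -0.65838309]
```

View pics/c4.png

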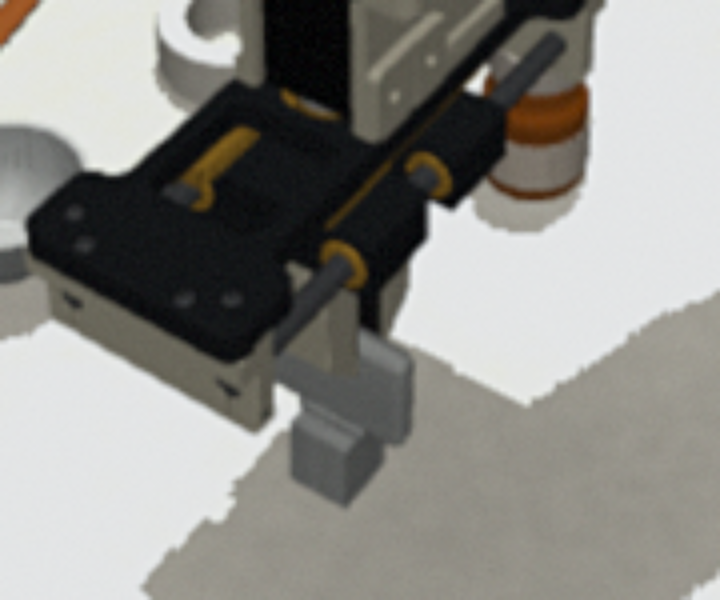

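The key is gripped at 9.6 mm opening and hasn't shifted. Next I'll lift it and carry it to a point above the spindle, tilted in line with the lean.

```bash
cat >> plan.py <<'E'
az=np.radians(-162.5); ZV=np.array([np.sin(np.radians(35))*np.cos(az),np.sin(np.radians(35))*np.sin(az),np.cos(np.radians(35))])
V=np.array([.468,-.1447,.259])
E
python3 - <<'E'
from plan import *
p,R,s=cur()
x=R.as_matrix()[:,0]; ax=np.cross(x,-ZV); w=ax/np.linalg.norm(ax)*np.arccos(x@-ZV)
print(w, x)
to(V+ZV*.111, Ro.from_rotvec(w)*R); print((V+ZV*.111))
E
```

```text
[ 1.83656848e-01 -5.82688444e-01 -4.28142141e-05] [-9.86011275e-05  4.23990587e-05 -9.99999994e-01]
dpos [-0.0234 -0.4864  0.3182] turn [ 0.1837 -0.5827 -0.    ] rows>= 9.3
[ 0.40727972 -0.16384503  0.34992588]
```

>>> play_rows --deltas '[{"delta_pos":[0,0,0.03],"turn":[0,0,0],"gripper":-1},{"delta_pos":[0,0,0.05],"turn":[0,0,0],"gripper":-1},{"delta_pos":[0,0,0.05],"turn":[0,0,0],"gripper":-1},{"delta_pos":[0,-0.02,0.05],"turn":[0,0,0],"gripper":-1},{"delta_pos":[0,-0.03,0.05],"turn":[0,0,0],"gripper":-1},{"delta_pos":[0,-0.03,0.05],"turn":[0,0,0],"gripper":-1},{"delta_pos":[0,-0.03,0.04],"turn":[0,0,0],"gripper":-1}]'

```text
time_s: 5.85
tcp_pos: [0.4306, 0.212, 0.3533]
eef_rot: [-1.175, 1.231, 1.174]
ft_force: [0.8, -1.0, -0.4]
width: 0.0094
```

>>> play_rows --deltas '[{"delta_pos":[-0.003,-0.047,0.005],"turn":[0.023,-0.073,0],"gripper":-1},{"delta_pos":[-0.003,-0.047,0.005],"turn":[0.023,-0.073,0],"gripper":-1},{"delta_pos":[-0.003,-0.047,0.005],"turn":[0.023,-0.073,0],"gripper":-1},{"delta_pos":[-0.003,-0.047,0],"turn":[0.023,-0.073,0],"gripper":-1},{"delta_pos":[-0.003,-0.047,0],"turn":[0.023,-0.073,0],"gripper":-1},{"delta_pos":[-0.003,-0.047,0],"turn":[0.023,-0.073,0],"gripper":-1},{"delta_pos":[-0.003,-0.047,0],"turn":[0.023,-0.073,0],"gripper":-1},{"delta_pos":[-0.003,-0.047,0],"turn":[0.023,-0.073,0],"gripper":-1}]'

```text
time_s: 6.85
tcp_pos: [0.4227, -0.0886, 0.3627]
eef_rot: [-1.247, 0.818, 0.957]
ft_force: [0.9, 0.6, -1.4]
width: 0.0099
```

Run:
```python
from plan import *
for n in('side','top'): cv2.imwrite(f'pics/{n}5.png',grab_frame(n)['img'][:,:,::-1])
p,R,s=cur(); print(p,s['joint_pos'].round(3),s['width'],s['time_s'],s['ft_force'],s['torque']); print(R.as_matrix().round(3))
x=R.as_matrix()[:,0]; print('axis err deg',np.degrees(np.arccos(-x@ZV)))
und=p+x*.031; print('underside',und,'in valve: h',(und-V)@ZV,'lat',(und-V)-ZV*((und-V)@ZV))
t=cv2.imread("pics/top5.png");s=cv2.imread("pics/side5.png")
cv2.imwrite("pics/z9.png",zoom(t,410,210,80,80,7,10))
cv2.imwrite("pics/z10.png",zoom(s,370,80,100,80,7,10))
```

```text
[ 0.41969453 -0.09776345  0.36163484] [ 0.597 -0.306 -0.131  2.115 -0.392  1.05   2.137] 0.009456021677339803 6.95 [ 0.22013917 -0.35090285 -0.4851135 ] [-0.10218445  0.43119253 -0.02879944]
[[ 0.395 -0.919  0.018]
 [ 0.131  0.075  0.989]
 [-0.909 -0.388  0.15 ]]
axis err deg 10.430300946202214
underside [ 0.43193337 -0.09370627  0.33344353] in valve: h 0.07191479593152833 lat [0.00327289 0.06339743 0.01553438]
```

View pics/z9.png

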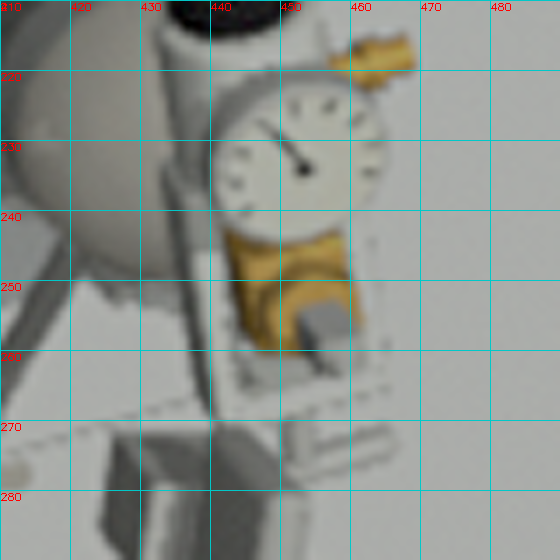

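View pics/z10.png

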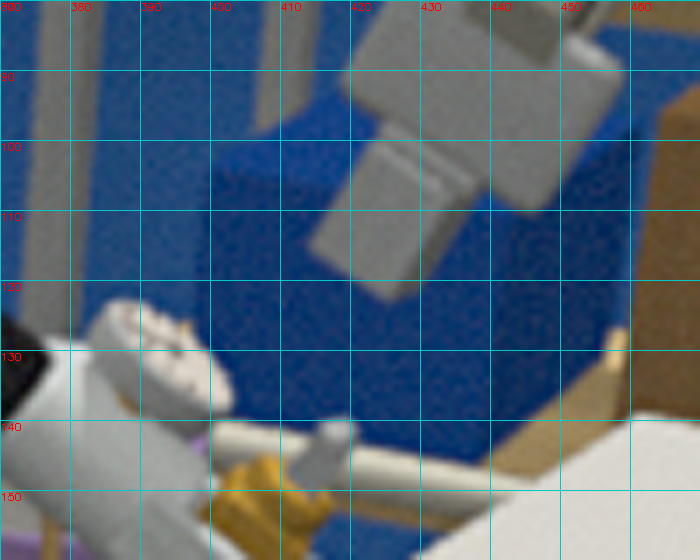

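```bash
cat >> plan.py <<'E'
def align(R):
    x=R.as_matrix()[:,0]; ax=np.cross(x,-ZV); return Ro.from_rotvec(ax/np.linalg.norm(ax)*np.arccos(min(1,x@-ZV)))*R
E
python3 - <<'E'
from plan import *
p,R,s=cur()
to(V+ZV*(.031+.045),align(R)); print(s['joint_velocities'].round(2))
E
```

```text
dpos [ 0.0067 -0.06   -0.0404] turn [ 0.0499 -0.175  -0.0035] rows>= 1.2
[-0.08 -0.   -0.08 -0.02  0.03  0.04 -0.2 ]
```

>>> play_rows --deltas '[{"delta_pos":[0.002,-0.015,-0.01],"turn":[0.0125,-0.044,-0.001],"gripper":-1},{"delta_pos":[0.002,-0.015,-0.01],"turn":[0.0125,-0.044,-0.001],"gripper":-1},{"delta_pos":[0.002,-0.015,-0.01],"turn":[0.0125,-0.044,-0.001],"gripper":-1},{"delta_pos":[0.001,-0.015,-0.01],"turn":[0.0125,-0.044,0],"gripper":-1},{"delta_pos":[0,0,0],"turn":[0,0,0],"gripper":-1}]'

```text
time_s: 7.58
tcp_pos: [0.4277, -0.1511, 0.3212]
eef_rot: [-1.256, 0.664, 0.843]
ft_force: [0.6, 0.7, -0.3]
width: 0.0097
```

Run:
```python
from plan import *
p,R,s=cur()
print(s['joint_pos'].round(3),s['joint_velocities'].round(2))
to(V+ZV*(.031+.045),align(R))
```

```text
[ 0.559 -0.25   0.127  2.245 -0.624  0.893  2.553] [-0.   -0.02 -0.06 -0.04  0.01  0.02 -0.05]
dpos [-0.0013 -0.0067  0.0001] turn [-0.0045 -0.0031 -0.0037] rows>= 0.1
```

The tool is in line with the axis, but joint 7 sits at 2.55, close to its limit of 2.57. I'll rotate 0.6 rad clockwise about the axis, away from the limit, and correct the position.

>>> play_rows --deltas '[{"delta_pos":[0,0,0],"turn":[0.082,0.026,-0.123],"gripper":-1},{"delta_pos":[0,-0.002,0],"turn":[0.082,0.026,-0.123],"gripper":-1},{"delta_pos":[0,-0.002,0],"turn":[0.082,0.026,-0.123],"gripper":-1},{"delta_pos":[0,-0.002,0],"turn":[0.082,0.026,-0.123],"gripper":-1},{"delta_pos":[0,0,0],"turn":[0,0,0],"gripper":-1}]'

```text
time_s: 8.2
tcp_pos: [0.4292, -0.1564, 0.3232]
eef_rot: [-0.718, 0.835, 0.578]
ft_force: [-0.3, -0.2, -1.0]
width: 0.0097
```

```bash
cat > look.py <<'E'
from plan import *
import sys
k=sys.argv[1]
for n in('side','top'): cv2.imwrite(f'pics/{n}_{k}.png',grab_frame(n)['img'][:,:,::-1])
p,R,s=cur(); print(p,s['joint_pos'].round(3),s['width'].round(4),s['time_s'],s['ft_force'].round(1),s['torque'].round(2))
x=R.as_matrix()[:,0]; print('axis err deg',np.degrees(np.arccos(min(1,-x@ZV))).round(2))
und=p+x*.031; d=und-V; print('und',und.round(4),'h',(d@ZV).round(4),'lat',(d-ZV*(d@ZV)).round(4))
to(V+ZV*(.031+.045),align(R))
t=cv2.imread(f"pics/top_{k}.png");s=cv2.imread(f"pics/side_{k}.png")
cv2.imwrite(f"pics/zt_{k}.png",zoom(t,425,225,60,60,9))
cv2.imwrite(f"pics/zs_{k}.png",zoom(s,380,90,70,70,8))
E
python3 look.py a
```

```text
Traceback (most recent call last):
  File "look.py", line 5, in <module>
    p,R,s=cur(); print(p,s['joint_pos'].round(3),s['width'].round(4),s['time_s'],s['ft_force'].round(1),s['torque'].round(2))
                                                 ^^^^^^^^^^^^^^^^
AttributeError: 'float' object has no attribute 'round'
```

```bash
sed -i "s/s\['width'\].round(4)/round(s['width'],4)/" look.py; python3 look.py b
```

```text
[ 0.42904311 -0.15680412  0.32292127] [ 0.653 -0.237  0.06   2.235 -0.654  0.909  1.998] 0.0096 8.4 [ 0.2  0.7 -0.7] [-0.23  0.62  0.01]
axis err deg 0.26
und [ 0.446  -0.1513  0.2976] h 0.0448 lat [0.0025 0.0011 0.0019]
dpos [-0.0026 -0.001  -0.0017] turn [-0.0038  0.0013 -0.0022] rows>= 0.1
```

View pics/zt_b.png

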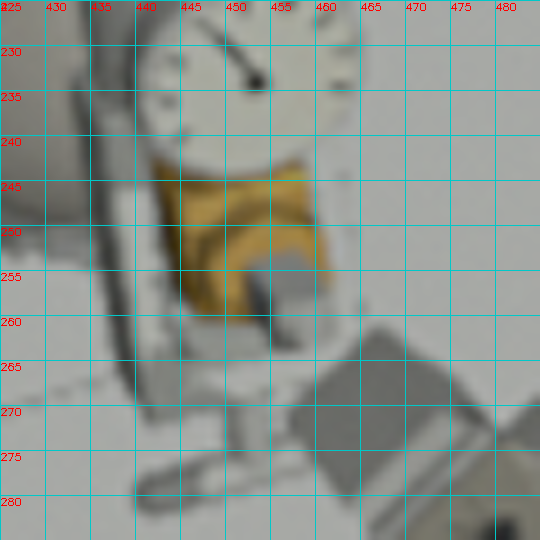

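View pics/zs_b.png

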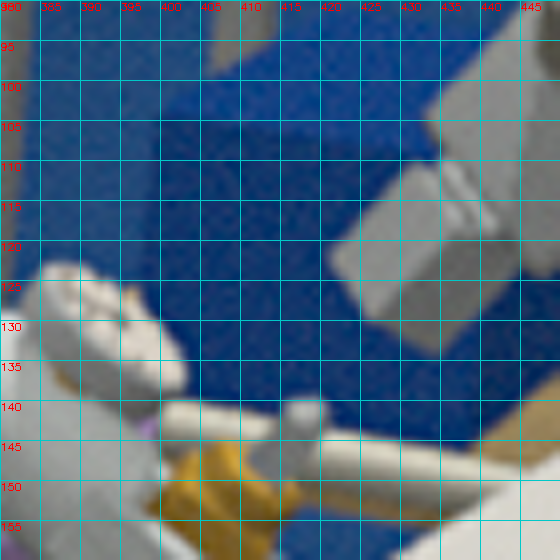

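Run:
```python
from plan import *
p,R,s=cur();M=R.as_matrix();x=M[:,0];und=p+x*.031
for n in('side','top'):
    print(n,'V',proj(n,V)+.5,'V15',proj(n,V+.015*ZV)+.5,'tip',proj(n,V+.019*ZV)+.5,'V45',proj(n,V+.045*ZV)+.5,'und',proj(n,und)+.5,'corners',[ (proj(n,und+a*.011*M[:,1]+b*.011*M[:,2])+.5).round(1).tolist() for a,b in((1,1),(1,-1),(-1,-1),(-1,1))])
    print([ (proj(n,und-x*.026+a*.011*M[:,1]+b*.011*M[:,2])+.5).round(1).tolist() for a,b in((1,1),(1,-1),(-1,-1),(-1,1))])
```

```text
side V [412.95975044 149.00177903] V15 [418.71434943 142.68925229] tip [420.26500983 140.98825014] V45 [430.5137122  129.74590157] und [428.92490184 128.68099869] corners [[427.4, 130.5], [435.7, 134.8], [430.4, 126.9], [422.1, 122.6]]
[[438.1, 118.8], [446.4, 123.3], [440.8, 115.5], [432.6, 110.9]]
top V [454.13178959 254.66892365] V15 [457.71327794 259.90610879] tip [458.68639176 261.32908626] V45 [465.20539677 270.86178127] und [464.7241183  269.06302946] corners [[454.6, 270.8], [464.2, 277.6], [474.9, 267.4], [465.3, 260.3]]
[[461.2, 280.9], [471.1, 287.8], [482.1, 277.3], [472.3, 270.2]]
```

Run:
```python
from plan import *
a=lambda *p:np.array(p)-.5
p,R,s=cur();M=R.as_matrix();x=M[:,0];und=p+x*.031
m,g=tri(a(417.4,145.6),a(454.5,258)); print('bias-corr V',m-.0095*ZV,g)
m,g=tri(a(416,145),a(456.3,258.3)); print('raw V',m-.0095*ZV,g)
# key centre triangulated
k,g=tri(proj('side',und)+[-1.4,-.6],proj('top',und)+[1.8,.3]); print('key seen',k,'robot',und,'diff',k-und,g)
```

```text
bias-corr V [ 0.4668446  -0.14220917  0.25896986] 0.002329197315960023
raw V [ 0.46814782 -0.14431374  0.2590797 ] 0.0014462705461645213
key seen [ 0.44729043 -0.15333773  0.29779306] robot [ 0.44602273 -0.15132331  0.29757067] diff [ 0.0012677  -0.00201442  0.00022239] 0.0036278300099194315
```

>>> play_rows --deltas '[{"delta_pos":[-0.0036,0.001,-0.0017],"turn":[-0.004,0.001,-0.002],"gripper":-1},{"delta_pos":[0.005,0.0015,-0.0075],"turn":[0,0,0],"gripper":-1},{"delta_pos":[0.005,0.0015,-0.0075],"turn":[0,0,0],"gripper":-1},{"delta_pos":[0,0,0],"turn":[0,0,0],"gripper":-1}]'

```text
time_s: 8.9
tcp_pos: [0.4352, -0.1524, 0.3048]
eef_rot: [-0.718, 0.839, 0.575]
ft_force: [-1.1, 0.0, -0.8]
width: 0.0095
```

```bash
sed -i 's/^V=.*/V=np.array([.467,-.1425,.259])/' plan.py; python3 look.py c
```

```text
[ 0.43534478 -0.15302447  0.30568029] [ 0.642 -0.216  0.048  2.26  -0.674  0.858  2.01 ] 0.0095 9.0 [-0.4 -0.1 -1.4] [-0.23  0.6  -0.01]
axis err deg 0.02
und [ 0.4523 -0.1477  0.2803] h 0.0264 lat [-0.0003 -0.0006 -0.0003]
dpos [-0.0099 -0.0026  0.0156] turn [-0.0003 -0.0001 -0.0002] rows>= 0.3
```

View pics/zt_c.png

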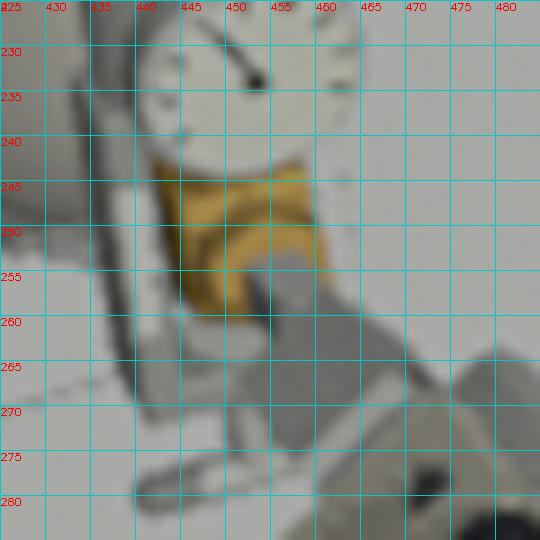

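View pics/zs_c.png

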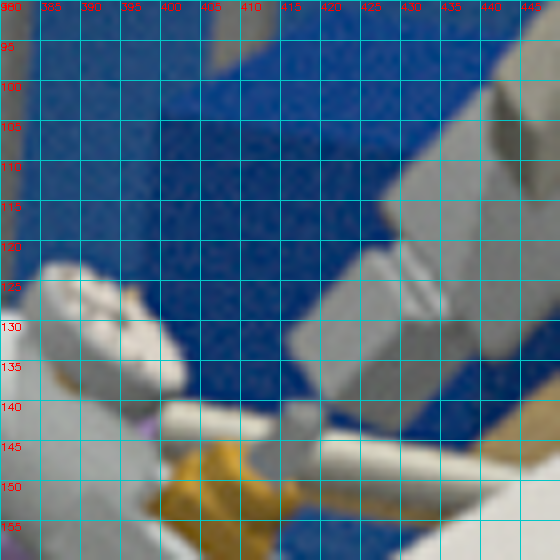

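Both views show the key within about 1–2 mm of the spindle line. Advancing along the axis now.

>>> play_rows --deltas '[{"delta_pos":[0.0022,0.0007,-0.0033],"turn":[0,0,0],"gripper":-1},{"delta_pos":[0.0022,0.0007,-0.0033],"turn":[0,0,0],"gripper":-1},{"delta_pos":[0.0016,0.0005,-0.0025],"turn":[0,0,0],"gripper":-1},{"delta_pos":[0,0,0],"turn":[0,0,0],"gripper":-1}]'

```text
time_s: 9.5
tcp_pos: [0.4414, -0.1514, 0.297]
eef_rot: [-0.718, 0.838, 0.573]
ft_force: [-1.2, -0.4, 1.0]
width: 0.0094
```

```bash
cat > st.py <<'E'
from plan import *
p,R,s=cur(); M=R.as_matrix(); x=M[:,0]; und=p+x*.031; d=und-V
f=s['ft_force']; print('t',s['time_s'],'h',(d@ZV).round(4),'lat',(d-ZV*(d@ZV)).round(4),'f',f.round(1),'fax',(f@ZV).round(2),'tq',s['torque'].round(2),'tqax',(s['torque']@ZV).round(3),'j',s['joint_pos'].round(2),'axerr',np.degrees(np.arccos(min(1,-x@ZV))).round(2))
# spin angle of jaw about axis vs cradle y
e1=np.cross([0,0,1],ZV);e1/=np.linalg.norm(e1);e2=np.cross(ZV,e1)
print('spin deg',np.degrees(np.arctan2(M[:,2]@e2,M[:,2]@e1)).round(2),'width',round(s['width'],4))
E
python3 st.py
```

```text
t 9.5 h 0.0156 lat [-0.0001 -0.0008 -0.0002] f [-1.2 -0.4  1. ] fax 1.54 tq [-0.19  0.66  0.03] tqax 0.009 j [ 0.63 -0.2   0.04  2.27 -0.69  0.83  2.02] axerr 0.04
spin deg 125.82 width 0.0094
```

>>> play_rows --deltas '[{"delta_pos":[0.001,0.0003,-0.0015],"turn":[0,0,0],"gripper":-1},{"delta_pos":[0.001,0.0003,-0.0015],"turn":[0,0,0],"gripper":-1},{"delta_pos":[0,0,0],"turn":[0,0,0],"gripper":-1}]'

```text
time_s: 9.88
tcp_pos: [0.4438, -0.1522, 0.2964]
eef_rot: [-0.72, 0.836, 0.57]
ft_force: [-13.6, -1.0, 16.0]
width: 0.0094
```

```bash
python3 st.py
```

```text
t 9.875 h 0.014 lat [ 0.0015 -0.002   0.0006] f [-13.6  -1.   16. ] fax 20.76 tq [0.53 1.19 0.54] tqax -0.056 j [ 0.63 -0.2   0.04  2.27 -0.69  0.82  2.02] axerr 0.26
spin deg 125.83 width 0.0094
```

Contact shows at h ≈ 14 mm with 21 N axial. I'll search clockwise in small turns.

>>> play_rows --deltas '[{"delta_pos":[0,0,0],"turn":[0.038,0.012,-0.057],"gripper":-1},{"delta_pos":[0,0,0],"turn":[0.038,0.012,-0.057],"gripper":-1},{"delta_pos":[0,0,0],"turn":[0.038,0.012,-0.057],"gripper":-1},{"delta_pos":[0,0,0],"turn":[0,0,0],"gripper":-1}]'

```text
time_s: 10.38
tcp_pos: [0.4439, -0.1524, 0.2963]
eef_rot: [-0.529, 0.881, 0.474]
ft_force: [-10.4, -1.2, 13.2]
width: 0.0095
```

```bash
python3 st.py
```

```text
t 10.375 h 0.0139 lat [ 0.0016 -0.0023  0.0006] f [-10.4  -1.2  13.2] fax 16.69 tq [0.22 0.93 0.37] tqax 0.029 j [ 0.66 -0.19  0.02  2.27 -0.7   0.82  1.82] axerr 0.29
spin deg 113.84 width 0.0095
```

>>> play_rows --deltas '[{"delta_pos":[0,0,0],"turn":[0.038,0.012,-0.057],"gripper":-1},{"delta_pos":[0,0,0],"turn":[0.038,0.012,-0.057],"gripper":-1},{"delta_pos":[0,0,0],"turn":[0.038,0.012,-0.057],"gripper":-1},{"delta_pos":[0,0,0],"turn":[0,0,0],"gripper":-1}]'

```text
time_s: 10.88
tcp_pos: [0.4435, -0.1509, 0.2942]
eef_rot: [-0.338, 0.921, 0.379]
ft_force: [-0.9, 0.4, 1.0]
width: 0.0093
```

```bash
python3 st.py
```

```text
t 10.875 h 0.0121 lat [ 0.0001 -0.001  -0.0002] f [-0.9  0.4  1. ] fax 1.26 tq [-0.15  0.58  0.06] tqax 0.03 j [ 0.68 -0.19 -0.01  2.27 -0.71  0.83  1.62] axerr 0.08
spin deg 101.94 width 0.0093
```

The force vanished and the key is moving in, so the socket has engaged. I'll push straight down the axis.

>>> play_rows --deltas '[{"delta_pos":[0.0016,0.0005,-0.0025],"turn":[0,0,0],"gripper":-1},{"delta_pos":[0.0016,0.0005,-0.0025],"turn":[0,0,0],"gripper":-1},{"delta_pos":[0,0,0],"turn":[0,0,0],"gripper":-1}]'

```text
time_s: 11.25
tcp_pos: [0.4469, -0.1505, 0.2902]
eef_rot: [-0.339, 0.92, 0.379]
ft_force: [-6.5, -1.0, 8.5]
width: 0.0093
```

```bash
python3 st.py
```

```text
t 11.25 h 0.007 lat [ 0.0007 -0.0016  0.0002] f [-6.5 -1.   8.5] fax 10.67 tq [0.21 0.71 0.19] tqax -0.078 j [ 0.68 -0.18 -0.01  2.27 -0.71  0.81  1.62] axerr 0.17
spin deg 101.99 width 0.0093
```

>>> play_rows --deltas '[{"delta_pos":[0.0005,0.0002,-0.0008],"turn":[0.038,0.012,-0.057],"gripper":-1},{"delta_pos":[0.0016,0.0005,-0.0025],"turn":[0,0,0],"gripper":-1},{"delta_pos":[0,0,0],"turn":[0,0,0],"gripper":-1}]'

```text
time_s: 11.62
tcp_pos: [0.4491, -0.1497, 0.287]
eef_rot: [-0.276, 0.931, 0.346]
ft_force: [-6.4, -0.4, 8.3]
width: 0.0094
```

```bash
python3 st.py
```

```text
t 11.625 h 0.003 lat [ 0.0008 -0.0014  0.0002] f [-6.4 -0.4  8.3] fax 10.41 tq [0.23 0.65 0.14] tqax -0.122 j [ 0.68 -0.17 -0.02  2.27 -0.72  0.8   1.56] axerr 0.17
spin deg 98.01 width 0.0094
```

>>> play_rows --deltas '[{"delta_pos":[0.0011,0.0003,-0.0016],"turn":[0,0,0],"gripper":-1},{"delta_pos":[0.0011,0.0003,-0.0016],"turn":[0,0,0],"gripper":-1},{"delta_pos":[0,0,0],"turn":[0,0,0],"gripper":-1}]'

```text
time_s: 12.0
tcp_pos: [0.4516, -0.1503, 0.2856]
eef_rot: [-0.276, 0.929, 0.344]
ft_force: [-16.4, -1.2, 21.4]
width: 0.0096
```

```bash
python3 st.py; python3 look.py d
```

```text
t 12.0 h 0.0006 lat [ 0.002  -0.0025  0.0008] f [-16.4  -1.2  21.4] fax 26.68 tq [0.67 1.05 0.52] tqax -0.12 j [ 0.68 -0.17 -0.02  2.28 -0.73  0.79  1.56] axerr 0.33
spin deg 98.02 width 0.0096
[ 0.45160752 -0.15035735  0.28566799] [ 0.678 -0.17  -0.018  2.275 -0.727  0.794  1.563] 0.0093 12.1 [-16.6  -1.5  20.7] [0.68 1.02 0.56]
axis err deg 0.34
und [ 0.4687 -0.1451  0.2603] h 0.0006 lat [ 0.002  -0.0025  0.0008]
dpos [-0.0262 -0.0053  0.0356] turn [0.0025 0.0048 0.0026] rows>= 0.7
```

View pics/zs_d.png

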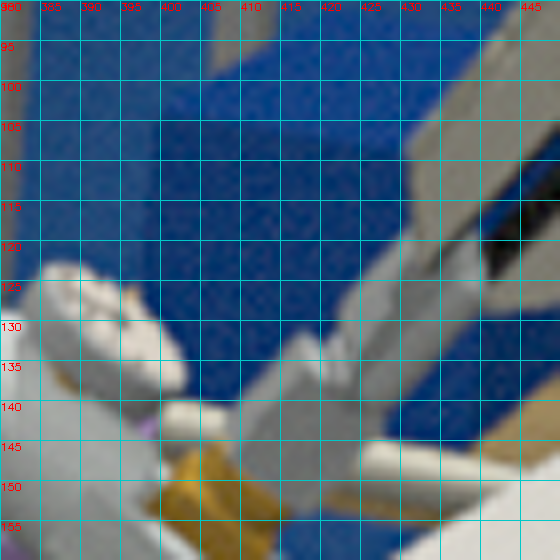

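View pics/zt_d.png

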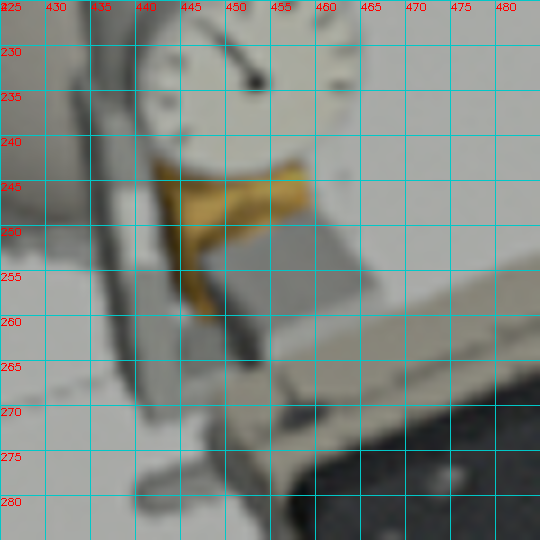

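Both views show the boss seated down on the brass nut, and h fell from 14 mm to 0.6 mm. I'll ease the pressure and turn clockwise.

>>> play_rows --deltas '[{"delta_pos":[-0.0004,-0.0001,0.0006],"turn":[0.041,0.013,-0.061],"gripper":-1},{"delta_pos":[0,0,0],"turn":[0.041,0.013,-0.061],"gripper":-1},{"delta_pos":[0,0,0],"turn":[0.041,0.013,-0.061],"gripper":-1},{"delta_pos":[0,0,0],"turn":[0.041,0.013,-0.061],"gripper":-1},{"delta_pos":[0,0,0],"turn":[0,0,0],"gripper":-1}]'

```text
time_s: 12.72
tcp_pos: [0.4514, -0.1503, 0.2855]
eef_rot: [-0.002, 0.967, 0.202]
ft_force: [-9.6, -0.3, 14.6]
width: 0.0091
```

```bash
python3 st.py
```

```text
t 12.725 h 0.0006 lat [ 0.0018 -0.0024  0.0007] f [-9.6 -0.3 14.6] fax 17.29 tq [0.2  0.65 0.3 ] tqax 0.026 j [ 0.71 -0.17 -0.05  2.27 -0.73  0.8   1.27] axerr 0.25
spin deg 80.88 width 0.0091
```

>>> play_rows --deltas '[{"delta_pos":[0,0,0],"turn":[0.041,0.013,-0.061],"gripper":-1},{"delta_pos":[0,0,0],"turn":[0.041,0.013,-0.061],"gripper":-1},{"delta_pos":[0,0,0],"turn":[0.041,0.013,-0.061],"gripper":-1},{"delta_pos":[0,0,0],"turn":[0.041,0.013,-0.061],"gripper":-1},{"delta_pos":[0,0,0],"turn":[0,0,0],"gripper":-1}]'

```text
time_s: 13.35
tcp_pos: [0.4514, -0.1501, 0.2856]
eef_rot: [0.272, 0.991, 0.057]
ft_force: [-11.4, -0.9, 14.5]
width: 0.0096
```

```bash
python3 st.py
```

```text
t 13.35 h 0.0006 lat [ 0.0018 -0.0022  0.0007] f [-11.4  -0.9  14.5] fax 18.28 tq [0.23 0.62 0.45] tqax 0.135 j [ 0.74 -0.17 -0.07  2.27 -0.74  0.8   0.98] axerr 0.19
spin deg 63.8 width 0.0096
```

The axial torque is up to about 0.13 N·m, which matches the spindle's friction, so the valve is turning. Continuing.

>>> play_rows --deltas '[{"delta_pos":[0,0,0],"turn":[0.041,0.013,-0.061],"gripper":-1},{"delta_pos":[0,0,0],"turn":[0.041,0.013,-0.061],"gripper":-1},{"delta_pos":[0,0,0],"turn":[0.041,0.013,-0.061],"gripper":-1},{"delta_pos":[0,0,0],"turn":[0.041,0.013,-0.061],"gripper":-1},{"delta_pos":[0,0,0],"turn":[0,0,0],"gripper":-1}]'

```text
time_s: 13.98
tcp_pos: [0.4514, -0.1501, 0.2856]
eef_rot: [0.546, 0.999, -0.091]
ft_force: [-9.9, -0.5, 15.2]
width: 0.0096
```

```bash
python3 st.py
```

```text
t 13.975 h 0.0006 lat [ 0.0018 -0.0022  0.0007] f [-9.9 -0.5 15.2] fax 17.92 tq [0.27 0.65 0.41] tqax 0.076 j [ 0.77 -0.16 -0.1   2.27 -0.75  0.81  0.69] axerr 0.18
spin deg 46.69 width 0.0096
```

>>> play_rows --deltas '[{"delta_pos":[0,0,0],"turn":[0.041,0.013,-0.061],"gripper":-1},{"delta_pos":[0,0,0],"turn":[0.041,0.013,-0.061],"gripper":-1},{"delta_pos":[0,0,0],"turn":[0,0,0],"gripper":-1}]'

```text
time_s: 14.35
tcp_pos: [0.4514, -0.1501, 0.2856]
eef_rot: [0.683, 0.997, -0.166]
ft_force: [-9.7, 0.1, 14.6]
width: 0.0095
```

```bash
python3 st.py
```

```text
t 14.35 h 0.0006 lat [ 0.0018 -0.0021  0.0007] f [-9.7  0.1 14.6] fax 17.22 tq [0.18 0.62 0.47] tqax 0.183 j [ 0.79 -0.16 -0.11  2.27 -0.75  0.81  0.54] axerr 0.18
spin deg 38.14 width 0.0095
```

>>> play_rows --deltas '[{"delta_pos":[0,0,0],"turn":[0.041,0.013,-0.061],"gripper":-1},{"delta_pos":[0,0,0],"turn":[0.041,0.013,-0.061],"gripper":-1},{"delta_pos":[0,0,0],"turn":[0,0,0],"gripper":-1}]'

```text
time_s: 14.72
tcp_pos: [0.4514, -0.1501, 0.2856]
eef_rot: [0.819, 0.991, -0.241]
ft_force: [-10.0, -0.5, 15.4]
width: 0.0094
```

```bash
python3 st.py
```

```text
t 14.725 h 0.0006 lat [ 0.0018 -0.0021  0.0008] f [-10.   -0.5  15.4] fax 18.18 tq [0.27 0.62 0.48] tqax 0.136 j [ 0.8  -0.16 -0.12  2.27 -0.75  0.81  0.39] axerr 0.2
spin deg 29.59 width 0.0094
```

>>> play_rows --deltas '[{"delta_pos":[0,0,0],"turn":[0.041,0.013,-0.061],"gripper":-1},{"delta_pos":[0,0,0],"turn":[0.041,0.013,-0.061],"gripper":-1},{"delta_pos":[0,0,0],"turn":[0,0,0],"gripper":-1}]'

```text
time_s: 15.1
tcp_pos: [0.4515, -0.1501, 0.2856]
eef_rot: [0.955, 0.982, -0.318]
ft_force: [-9.3, -0.6, 14.5]
width: 0.0097
```

```bash
python3 st.py
```

```text
t 15.1 h 0.0006 lat [ 0.0018 -0.0022  0.0008] f [-9.3 -0.6 14.5] fax 17.06 tq [0.23 0.63 0.47] tqax 0.148 j [ 0.81 -0.16 -0.14  2.27 -0.76  0.81  0.25] axerr 0.22
spin deg 21.04 width 0.0097
```

>>> play_rows --deltas '[{"delta_pos":[0,0,0],"turn":[0.041,0.013,-0.061],"gripper":-1},{"delta_pos":[0,0,0],"turn":[0,0,0],"gripper":-1}]'

```text
time_s: 15.35
tcp_pos: [0.4515, -0.1501, 0.2856]
eef_rot: [1.023, 0.975, -0.356]
ft_force: [-10.1, -1.1, 14.7]
width: 0.0089
```

```bash
python3 st.py
```

```text
t 15.35 h 0.0006 lat [ 0.0018 -0.0021  0.0008] f [-10.1  -1.1  14.7] fax 17.74 tq [0.3  0.66 0.43] tqax 0.079 j [ 0.82 -0.16 -0.14  2.27 -0.76  0.82  0.18] axerr 0.23
spin deg 16.76 width 0.0089
```

>>> play_rows --deltas '[{"delta_pos":[0,0,0],"turn":[0.041,0.013,-0.061],"gripper":-1},{"delta_pos":[0,0,0],"turn":[0,0,0],"gripper":-1}]'

```text
time_s: 15.6
tcp_pos: [0.4514, -0.1501, 0.2856]
eef_rot: [1.091, 0.968, -0.395]
ft_force: [-10.0, -0.6, 15.2]
width: 0.0096
```

```bash
python3 st.py
```

```text
t 15.6 h 0.0006 lat [ 0.0018 -0.0021  0.0008] f [-10.   -0.6  15.2] fax 18.03 tq [0.25 0.68 0.46] tqax 0.119 j [ 0.83 -0.16 -0.15  2.27 -0.76  0.82  0.1 ] axerr 0.24
spin deg 12.49 width 0.0096
```

```bash
python3 look.py e
```

```text
[ 0.45144589 -0.15013977  0.2855814 ] [ 0.829 -0.163 -0.15   2.269 -0.759  0.816  0.105] 0.0097 15.7 [-10.6  -1.   15.1] [0.25 0.6  0.42]
axis err deg 0.24
und [ 0.4685 -0.1447  0.2603] h 0.0006 lat [ 0.0018 -0.0021  0.0008]
dpos [-0.026  -0.0055  0.0357] turn [-0.0017  0.0039 -0.0003] rows>= 0.7
```

View pics/zs_e.png

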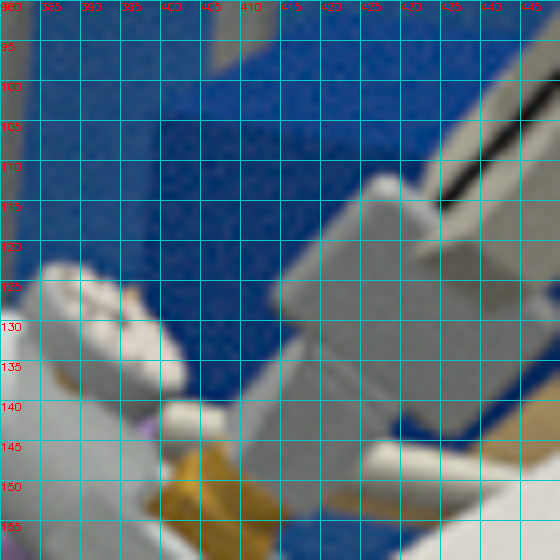

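View pics/zt_e.png

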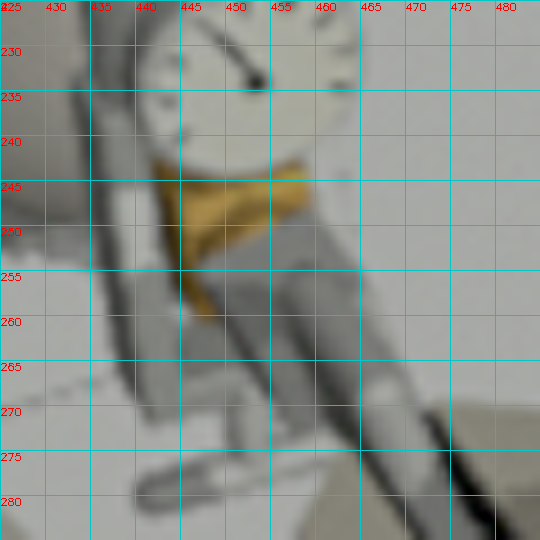

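The key has turned with the gripper and still sits down on the nut. I haven't seen a clear torque rise at the stop yet, so I'll keep turning carefully.

>>> play_rows --deltas '[{"delta_pos":[0,0,0],"turn":[0.041,0.013,-0.061],"gripper":-1},{"delta_pos":[0,0,0],"turn":[0,0,0],"gripper":-1}]'

```text
time_s: 15.95
tcp_pos: [0.4515, -0.1502, 0.2856]
eef_rot: [1.158, 0.959, -0.433]
ft_force: [-9.8, -1.2, 15.0]
width: 0.0096
```

```bash
python3 st.py
```

```text
t 15.95 h 0.0006 lat [ 0.0019 -0.0022  0.0008] f [-9.8 -1.2 15. ] fax 17.87 tq [0.19 0.66 0.45] tqax 0.151 j [ 0.84 -0.16 -0.16  2.27 -0.76  0.82  0.03] axerr 0.26
spin deg 8.22 width 0.0096
```

>>> play_rows --deltas '[{"delta_pos":[0,0,0],"turn":[0.041,0.013,-0.061],"gripper":-1},{"delta_pos":[0,0,0],"turn":[0,0,0],"gripper":-1}]'

```text
time_s: 16.2
tcp_pos: [0.4516, -0.1503, 0.2856]
eef_rot: [1.225, 0.95, -0.472]
ft_force: [-10.1, -1.5, 14.9]
width: 0.0095
```

```bash
python3 st.py
```

```text
t 16.2 h 0.0006 lat [ 0.002  -0.0022  0.0008] f [-10.1  -1.5  14.9] fax 17.98 tq [0.15 0.57 0.55] tqax 0.272 j [ 0.84 -0.16 -0.16  2.27 -0.76  0.82 -0.04] axerr 0.27
spin deg 3.97 width 0.0095
```

>>> play_rows --deltas '[{"delta_pos":[0,0,0],"turn":[0.041,0.013,-0.061],"gripper":-1},{"delta_pos":[0,0,0],"turn":[0,0,0],"gripper":-1}]'

```text
time_s: 16.45
tcp_pos: [0.4516, -0.1502, 0.2857]
eef_rot: [1.292, 0.939, -0.511]
ft_force: [-10.1, -1.1, 14.8]
width: 0.0095
```

```bash
python3 st.py
```

```text
t 16.45 h 0.0006 lat [ 0.002  -0.0022  0.0009] f [-10.1  -1.1  14.8] fax 17.87 tq [0.12 0.6  0.59] tqax 0.312 j [ 0.85 -0.16 -0.17  2.27 -0.76  0.82 -0.11] axerr 0.29
spin deg -0.29 width 0.0095
```

>>> play_rows --deltas '[{"delta_pos":[0,0,0],"turn":[0.041,0.013,-0.061],"gripper":-1},{"delta_pos":[0,0,0],"turn":[0,0,0],"gripper":-1}]'

```text
time_s: 16.7
tcp_pos: [0.4517, -0.1503, 0.2857]
eef_rot: [1.359, 0.927, -0.55]
ft_force: [-9.0, -1.4, 14.2]
width: 0.0094
```

```bash
python3 st.py
```

```text
t 16.7 h 0.0006 lat [ 0.0021 -0.0023  0.0009] f [-9.  -1.4 14.2] fax 16.78 tq [0.02 0.53 0.65] tqax 0.43 j [ 0.86 -0.16 -0.17  2.27 -0.77  0.82 -0.19] axerr 0.3
spin deg -4.56 width 0.0094
```

Axial torque is rising steadily: 0.15, 0.27, 0.31, then 0.43 N·m. That means the stop is reached. I'll unwind a little within the play, ease off the pressure and open the fingers.

>>> play_rows --deltas '[{"delta_pos":[0,0,0],"turn":[-0.041,-0.013,0.061],"gripper":-1},{"delta_pos":[-0.0004,-0.0001,0.0006],"turn":[-0.041,-0.013,0.061],"gripper":-1},{"delta_pos":[0,0,0],"turn":[0,0,0],"gripper":-1}]'

```text
time_s: 17.08
tcp_pos: [0.4513, -0.15, 0.2857]
eef_rot: [1.224, 0.95, -0.471]
ft_force: [-5.1, -0.8, 9.0]
width: 0.0092
```

```bash
python3 st.py
```

```text
t 17.075 h 0.0008 lat [ 0.0017 -0.002   0.0008] f [-5.1 -0.8  9. ] fax 10.27 tq [-0.01  0.35  0.22] tqax 0.126 j [ 0.84 -0.16 -0.16  2.27 -0.76  0.82 -0.04] axerr 0.26
spin deg 4.02 width 0.0092
```

>>> play_rows --deltas '[{"delta_pos":[0,0,0],"turn":[-0.022,-0.007,0.033],"gripper":-1},{"delta_pos":[0,0,0],"turn":[0,0,0],"gripper":-0.5},{"delta_pos":[0,0,0],"turn":[0,0,0],"gripper":-0.5},{"delta_pos":[0,0,0],"turn":[0,0,0],"gripper":-0.5},{"delta_pos":[0,0,0],"turn":[0,0,0],"gripper":-0.5}]'

```text
time_s: 17.7
tcp_pos: [0.4499, -0.1484, 0.2833]
eef_rot: [1.191, 0.96, -0.452]
ft_force: [0.1, 0.2, -1.3]
width: 0.0229
```

```bash
python3 st.py; python3 look.py f
```

```text
t 17.7 h -0.0007 lat [-0.0005 -0.0005 -0.0004] f [ 0.1  0.2 -1.3] fax -1.15 tq [-0.15  0.65 -0.02] tqax -0.044 j [ 0.84 -0.16 -0.16  2.27 -0.76  0.82 -0.  ] axerr 0.29
spin deg 6.15 width 0.0229
[ 0.44999912 -0.14849627  0.28348033] [ 0.84  -0.161 -0.16   2.271 -0.76   0.819 -0.004] 0.0229 17.8 [0.8 0.1 0.4] [-0.24  0.62 -0.03]
axis err deg 0.28
und [ 0.4669 -0.143   0.2581] h -0.0006 lat [-0.0004 -0.0006 -0.0004]
dpos [-0.0246 -0.0071  0.0378] turn [-0.0041  0.0002 -0.0027] rows>= 0.7
```

View pics/zs_f.png

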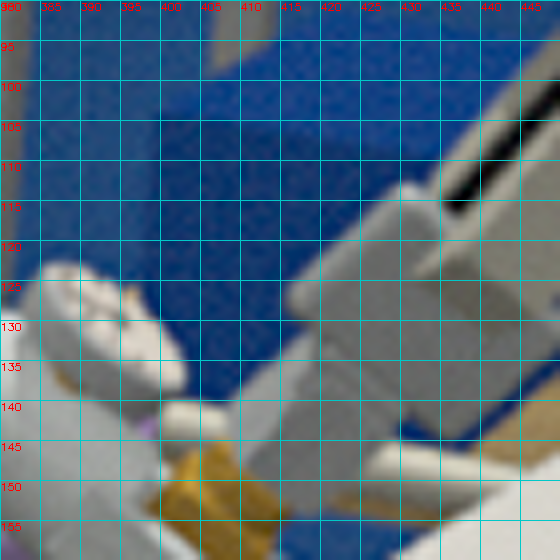

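View pics/zt_f.png

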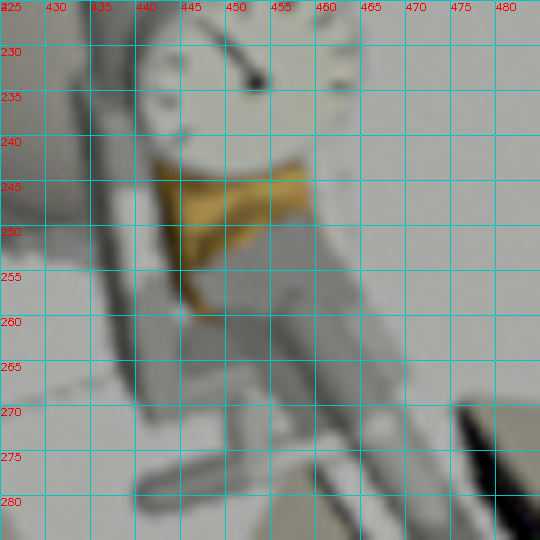

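The key stays seated on the nut with the fingers open to 23 mm. Retreating along the axis.

>>> play_rows --deltas '[{"delta_pos":[-0.003,-0.001,0.0045],"turn":[0,0,0],"gripper":-0.5},{"delta_pos":[-0.006,-0.0019,0.009],"turn":[0,0,0],"gripper":-0.5},{"delta_pos":[-0.006,-0.0019,0.009],"turn":[0,0,0],"gripper":-0.5},{"delta_pos":[-0.006,-0.0019,0.009],"turn":[0,0,0],"gripper":-0.5},{"delta_pos":[-0.006,-0.0019,0.009],"turn":[0,0,0],"gripper":-0.5},{"delta_pos":[0,0,0],"turn":[0,0,0],"gripper":-0.5}]'

```text
time_s: 18.55
tcp_pos: [0.4231, -0.158, 0.3252]
eef_rot: [1.191, 0.958, -0.452]
ft_force: [1.0, -0.3, -0.1]
width: 0.0232
```

```bash
python3 st.py; python3 look.py g
```

```text
t 18.55 h 0.0499 lat [ 0.0004 -0.0014 -0.0001] f [ 1.  -0.3 -0.1] fax -0.62 tq [-0.21  0.62 -0.02] tqax -0.012 j [ 0.88 -0.24 -0.12  2.23 -0.71  0.95 -0.03] axerr 0.2
spin deg 6.16 width 0.0232
[ 0.42299828 -0.15723441  0.32414236] [ 0.878 -0.24  -0.117  2.234 -0.706  0.953 -0.031] 0.0228 18.65 [-0.1 -0.2 -0.8] [-0.15  0.71  0.  ]
axis err deg 0.26
und [ 0.44   -0.1518  0.2988] h 0.049 lat [-0.0003 -0.0008 -0.0003]
dpos [ 0.0024  0.0016 -0.0029] turn [-0.0037  0.0006 -0.0024] rows>= 0.1
```

View pics/zs_g.png

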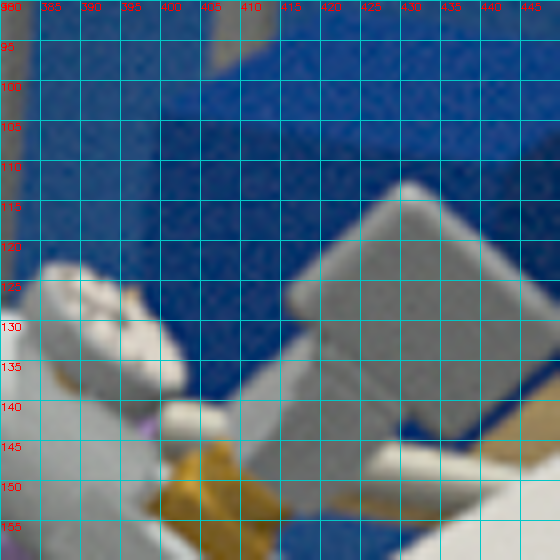

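View pics/zt_g.png

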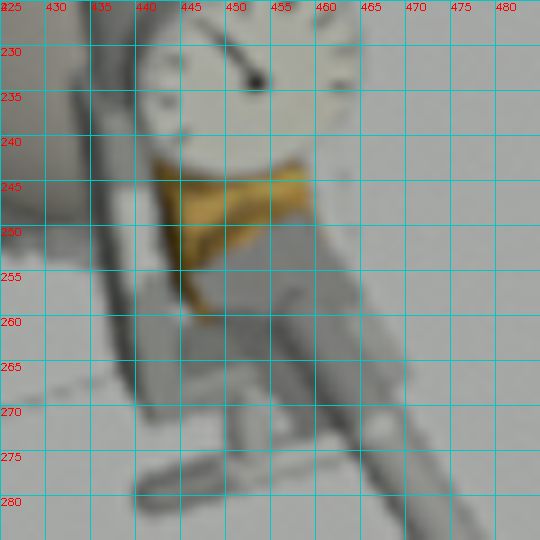

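Run:
```python
from plan import *
p,R,s=cur();M=R.as_matrix();x=-ZV
for h in(.001,.005):
  o=V+ZV*h
  for n,b in(('side',(-1.4,-.6)),('top',(1.8,.3))):
    print(h,n,'wing top ends',[(proj(n,o+ZV*.066+a*.027*M[:,1])+.5+b).round(1).tolist() for a in(1,-1)],'wing bottom ends',[(proj(n,o+ZV*.029+a*.027*M[:,1])+.5+b).round(1).tolist() for a in(1,-1)])
t=cv2.imread("pics/top_g.png");s=cv2.imread("pics/side_g.png")
cv2.imwrite("pics/h1.png",zoom(s,400,100,70,70,8)); cv2.imwrite("pics/h2.png",s)
```

```text
0.001 side wing top ends [[425.9, 110.2], [450.2, 129.3]] wing bottom ends [[411.2, 126.8], [435.2, 145.3]]
0.001 top wing top ends [[467.5, 266.3], [474.9, 293.9]] wing bottom ends [[457.9, 252.5], [465.4, 279.6]]
0.005 side wing top ends [[427.5, 108.3], [451.9, 127.5]] wing bottom ends [[412.7, 125.0], [436.8, 143.6]]
0.005 top wing top ends [[468.5, 267.8], [476.0, 295.5]] wing bottom ends [[458.9, 253.9], [466.4, 281.0]]
```

View pics/h1.png

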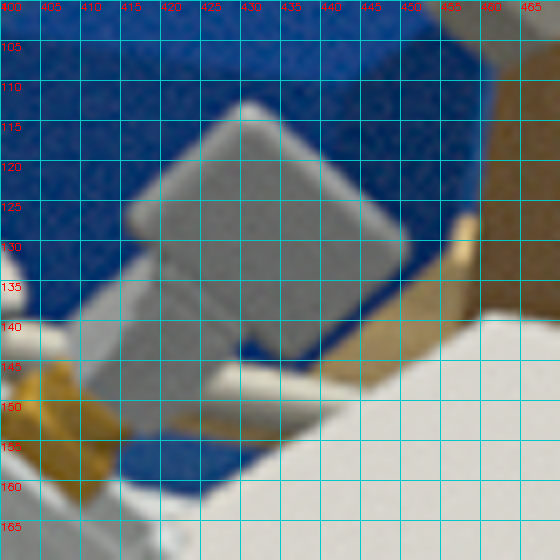

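View pics/h2.png

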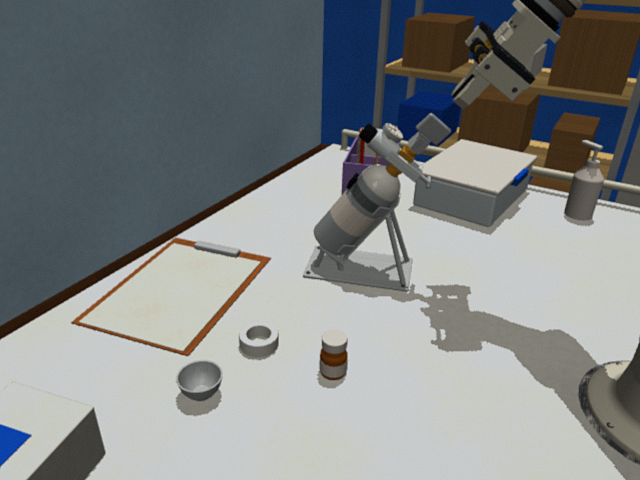

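Run:
```python
from plan import *
p,R,s=cur();M=R.as_matrix();o=V+ZV*.03
for d in range(-20,25,4):
  w=Ro.from_rotvec(ZV*np.radians(d)).apply(M[:,1])
  f=lambda n,a:proj(n,o+a*w)
  print(d,(f('side',-.027)-f('side',.027)).round(1),(f('top',-.027)-f('top',.027)).round(1))
```

```text
-20 [22.9 21.5] [-4.6 30. ]
-16 [23.3 21.1] [-2.2 29.7]
-12 [23.7 20.6] [ 0.3 29.2]
-8 [23.9 20. ] [ 2.7 28.7]
-4 [24.  19.3] [ 5.1 27.9]
0 [24.  18.6] [ 7.5 27.1]
4 [23.9 17.7] [ 9.8 26.1]
8 [23.7 16.7] [12.2 24.9]
12 [23.3 15.7] [14.4 23.7]
16 [22.8 14.5] [16.6 22.3]
20 [22.3 13.4] [18.7 20.9]
24 [21.6 12.1] [20.7 19.3]
```

Run:
```python
from h import *
cv2.imwrite('pics/k1.png',np.hstack([zoom(cv2.imread(f'pics/top_{k}.png'),445,240,44,62,9) for k in 'eg']))
```

```text
(no output)
```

View pics/k1.png

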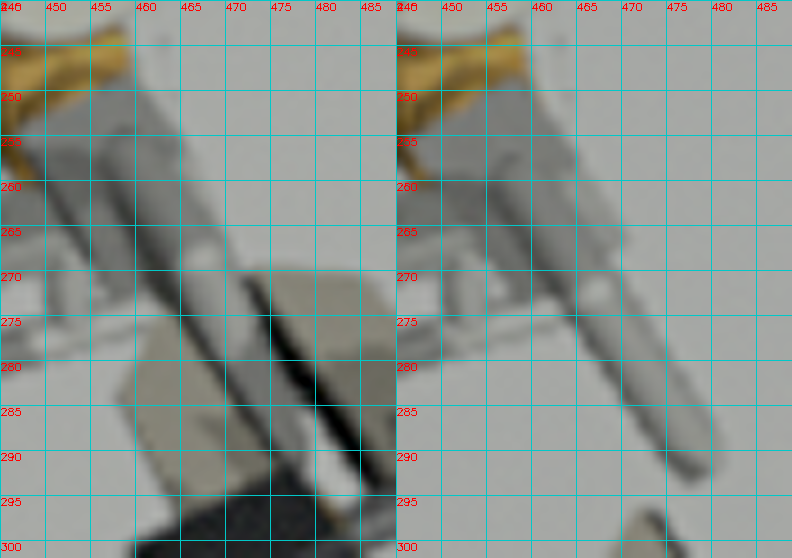

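Run:
```python
from plan import *
print(env.sense()['time_s'], env.job_done())
```

```text
the job is handed in; nothing more can be done
18.65 None
```

I shut the valve and left the key released and seated on the spindle, then handed the job in at 18.65 s. No verdict came back, so success rests on the checks below.

**What I did:** I gripped the key by its wing, tilted it in line with the spindle and pressed it on. It stopped at about 14 mm with 21 N. About 24° of clockwise search made the force vanish, and it went down to 0.6 mm above my estimate of the nut face. I then turned it clockwise until the torque climbed from about 0.13 to 0.43 N·m, which I took as the stop. After that I unwound 0.2 rad, released the key and backed off 50 mm along the axis.

**Last checks:**
- **Key:** Both views show it sitting down on the brass nut, and it did not move between release and retreat.
- **Bystanders:** The bottle, tape and bowl look undisturbed in the last side picture.
- **Robot:** It was clear of everything, with force near zero.

**What disagreed:**
- **Stop angle:** The gripper turned slightly further than the most the key should have needed. The released key also stands roughly 13° counter-clockwise of the gripper. I put both down to the wing slipping in the pads at the stop. I did not re-grip to confirm the valve was shut.
- **Camera position:** The seated wing appeared about 2 pixels (roughly 3 mm) to one side of where I predicted it. That is about the size of the mismatch between the two cameras.

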